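# Pack seven touch-up bottles into a round tub

## Robot

A 6-joint arm with a two-finger parallel gripper is mounted at the origin on the work surface; the furniture and walls round the work are solid. World frame = base frame: x ahead of the robot, y to its left, z up, the work surface at z = 0. Lengths are in mm, angles in rad, forces in N, time in s.
With the tool pointing down it reaches from about 350 to 875 mm from the base axis. Payload 4.2 kg.
Tool frame: the origin (TCP) lies between the finger pads; the fingertips stand 11 mm ahead of it and the grasp point (between the pads) lies 8 mm behind it; z points along the fingers, y is the direction in which the jaws open and shut (so a half turn about z gives the same grasp; the last joint's range is limited). The gripper opens to 85 mm and grips with 20 to 120 N. Pads are 22 mm wide; open, the fingers measure 114 mm over their backs; the gripper's body (76 mm by 85 mm) begins 54 mm behind the grasp point. The pads swing forward as they close: fully open they stand 13 mm farther back than shut.
Start: joints at [1.572, 0.385, 0.008, 0, -1.194, -0.259], TCP at [159.314, 604.333, 242.312] pointing down, gripper open.
Joint ranges: [-3.14, 3.14], [-1.21, 2.06], [-1.07, 1.41], [-3.16, 2.05], [-2.99, -0.16], [-3.1, 3.1]. Speed limits (rad/s): [2.79, 2.79, 3.14, 3.14, 3.14, 3.14].

## Interface

Orientations are given as a unit quaternion [x, y, z, w].
In Python, from bench import * gives the robot as it stands.
- The arm moves only by the tool servo_tool, never from a script. Its argument "rows" is a list of rows, each a list of 7 numbers: the opening, from 0 (shut) to 1 (fully open), then the shift along the tool's x, y, z in cm, then the turn, a rotation vector about the tool's x, y, z in degrees. A call has 1 to 12 rows; each row shifts and turns the commanded pose from where the row before left it, along the tool's axes as they then stand; what a row does not reach is not made up. A row lasts 1/10 s, in which the tool goes at most 50 mm and 8.59 degrees, less where a joint would pass 70% of its speed; a pose out of reach is approached as far as the arm can. A call is refused whole if a number of a shift passes 5 or a number of a turn 8.59, either way. A call with a gripper value outside its range is refused whole. The fingers move at their own pace and stop on an object; the grip force is fixed at half the most. Time passes only in rows, so rows that do not move let the fingers close. It gives the time, the measured TCP pose, the force and the opening at its end, in the units of the state.
- read_state(): the state, without advancing time (a new reading comes with each control period).
- get_image(name): name is "scene" or "top" or "wrist"; returns a dict with "image" (420x560x3 uint8, red, green, blue), "mtx" (3x3 intrinsics, pixels), "extrinsics" (4x4, takes a point from camera to world coordinates). Camera axes: x right, y up, looking along -z (the intrinsics and any distortion apply to the point x, -y, -z); pixel columns grow to the right and rows downward; lengths in mm; the calibration is good to about 2 mm. A picture is of the moment at which its call begins. There is no depth.
- job_done(): hands the job in, once; it reports no verdict.
The state is a dict: "clock": time; "joints": joint angles; "joint_vel": joint speeds; "joint_efforts": joint torques, N m; "position": TCP position; "ee_rot": TCP orientation; "contact_force": force on the tool from outside, world axes, zero at the start; "wrist_torque": the same for the moment, N m; "gripper_width": finger opening in mm.
Only numpy, scipy, OpenCV 4.12 (cv2) and the standard library are available. Lean on these libraries where they do the work, as an engineer would, in place of code of your own. Each camera call takes 0.05 s, during which the arm holds its last target. There are 200 camera calls.

## Task

Put the four touch-up bottles that are still out, two on the bench and two leaning in the sloping holder, into the round steel tub with the three already there, so that all seven stand upright and flat on its floor, one in the middle and six round it. Leave the three in the tub (nudging is fine), do not lay any bottle on its side, and leave the viscosity cup and the jar standing where they are.

Things in the scene. Friction and masses are not known exactly. Their poses are not given: they have to be found in the camera images.
- tub: round open steel tub, fixed to the bench, 128 mm outside and 118 mm clear inside diameter, wall 44 mm high, floor 4 mm thick (inner floor at z = 4 mm). Origin: centre of its underside. No pockets inside: seven bottles just fit, one in the middle and six round it, middle to middle about 38.5 mm. Bottles in it slide on its floor when nudged.
- holder: grey sloping holder, fixed to the bench, base plate 70 x 98 x 6 mm, with two plastic cups side by side, 50 mm apart along its y, that lean 30 degrees towards its front (its -x side, which looks to the left and somewhat towards the robot). Cups: 40 mm inside, 26 mm deep. A bottle in a cup leans 30 degrees with its cap towards the holder's front and has to be drawn out along its own axis, about 35 mm until free. Origin: centre of the underside of the base plate.
- viscosity_cup: bystander: grey plastic cone-topped cup, 55 mm in diameter, 63 mm high, loose, stands among the bottles; origin at the centre of its underside. Leave it standing where it is.
- monitor: fixed equipment: big screen on two bent legs, in front of and to the right of the robot. The screen spans x = 0.10 to 0.40, y = -0.44 to 0.13, z = 0.36 to 0.73 m (it stands slantwise; its left edge is at about x = 0.38, y = 0.12). All the work lies to the left of it; arm and wrist must keep clear of it, and have to pass over or round it if they start on its right. Origin: foot of its stand.
- mixing_scale: fixed equipment: weighing scale to the left of the work, white pan 176 mm in diameter and 42 mm high, centred near x = 0.44, y = 0.48; its display head hangs behind at x = 0.56 to 0.64, y = 0.31 to 0.45, z = 0.32 to 0.42 m. Origin: centre of its foot.
- jar: bystander: glass jar with a yellow lid, 62 mm in diameter, 78 mm high, loose; origin at the centre of its underside. Leave it standing.
- bottle_1: one of seven alike touch-up paint bottles: bare aluminium body 36 mm in diameter and 40 mm high with a 22 mm paper label band, shoulder up to 46 mm, then a slim black cap 12 mm in diameter from 46 to 92 mm height (the grip); 5 mm bevel round the foot, 70 g. Origin: centre of its underside; z runs along its axis towards the cap. Stands in the tub from the start.
- bottle_2: one of seven alike touch-up paint bottles: bare aluminium body 36 mm in diameter and 40 mm high with a 22 mm paper label band, shoulder up to 46 mm, then a slim black cap 12 mm in diameter from 46 to 92 mm height (the grip); 5 mm bevel round the foot, 70 g. Origin: centre of its underside; z runs along its axis towards the cap. Stands in the tub from the start.
- bottle_3: one of seven alike touch-up paint bottles: bare aluminium body 36 mm in diameter and 40 mm high with a 22 mm paper label band, shoulder up to 46 mm, then a slim black cap 12 mm in diameter from 46 to 92 mm height (the grip); 5 mm bevel round the foot, 70 g. Origin: centre of its underside; z runs along its axis towards the cap. Stands in the tub from the start.
- bottle_4: one of seven alike touch-up paint bottles: bare aluminium body 36 mm in diameter and 40 mm high with a 22 mm paper label band, shoulder up to 46 mm, then a slim black cap 12 mm in diameter from 46 to 92 mm height (the grip); 5 mm bevel round the foot, 70 g. Origin: centre of its underside; z runs along its axis towards the cap. Starts leaning in the holder's cup on the holder's -y side.
- bottle_5: one of seven alike touch-up paint bottles: bare aluminium body 36 mm in diameter and 40 mm high with a 22 mm paper label band, shoulder up to 46 mm, then a slim black cap 12 mm in diameter from 46 to 92 mm height (the grip); 5 mm bevel round the foot, 70 g. Origin: centre of its underside; z runs along its axis towards the cap. Starts leaning in the holder's cup on the holder's +y side.
- bottle_6: one of seven alike touch-up paint bottles: bare aluminium body 36 mm in diameter and 40 mm high with a 22 mm paper label band, shoulder up to 46 mm, then a slim black cap 12 mm in diameter from 46 to 92 mm height (the grip); 5 mm bevel round the foot, 70 g. Origin: centre of its underside; z runs along its axis towards the cap. Starts standing on the bench.
- bottle_7: one of seven alike touch-up paint bottles: bare aluminium body 36 mm in diameter and 40 mm high with a 22 mm paper label band, shoulder up to 46 mm, then a slim black cap 12 mm in diameter from 46 to 92 mm height (the grip); 5 mm bevel round the foot, 70 g. Origin: centre of its underside; z runs along its axis towards the cap. Starts standing on the bench.

How it is judged (in metres and radians):
At the end, for the whole second after the job is handed in: All seven bottles stand in the tub: each axis foot within 44 mm of the tub's middle, underside within 5 mm of its inner floor, upright within 4 degrees, at rest (under 20 mm/s) and released (horizontal distance between each of bottle_1, bottle_2, bottle_3, bottle_4, bottle_5, bottle_6, bottle_7 and tub below 0.044 m and z of each of bottle_1, bottle_2, bottle_3, bottle_4, bottle_5, bottle_6, bottle_7 in the frame of tub below 0.009 m and angle between each of bottle_1, bottle_2, bottle_3, bottle_4, bottle_5, bottle_6, bottle_7's own z axis and vertical below 0.07 rad and linear speed of each of bottle_1, bottle_2, bottle_3, bottle_4, bottle_5, bottle_6, bottle_7 below 0.02 m/s); the robot touches nothing.
It fails at once if a bottle is tipped over onto its side (angle between any of bottle_1, bottle_2, bottle_3, bottle_4, bottle_5, bottle_6, bottle_7's own z axis and vertical above 1.25 rad).
It fails at once if one of the three bottles that were in the tub is taken out (z of any of bottle_1, bottle_2, bottle_3 in the frame of tub above 0.044 m).
It fails at once if the viscosity cup or the jar is shifted by more than 30 mm or tipped (distance of any of viscosity_cup, jar from where it was at the start of the episode above 0.03 m or angle between any of viscosity_cup, jar's own z axis and vertical above 0.5 rad).
It also fails if it takes over 72 s, if anything falls off the work surface, if the arm or the gripper's body presses on something with over 40 N, if the wrist force passes 120 N, or if a joint passes its speed limit or range.

## Working session

There is one attempt and no reset: what is moved stays moved. The work goes in short steps, Python scripts to look and compute and a tool call to move; the robot and the scene stay as the last step left them, time stands still between calls to the robot, and variables do not carry over. Pictures are saved under pics/ and viewed, about 8 in all and at most 12, crops included, and the job is handed in when it is done.

Besides the shell and the picture viewer there is one more tool, called after "Request:" as a command line: name --pt "numbers of a row" for each row, then --argument value for the rest. servo_tool: Moves the arm, as the interface text tells. Its arguments: {"type":"object","properties":{"rows":{"type":"array","items":{"type":"array","items":{"type":"number"}}}},"required":["rows"]}

```bash
mkdir -p pics; ls; cat > h.py <<'E'
from bench import *
import numpy as np, cv2
from scipy.spatial.transform import Rotation as R
def snap(n,f=None,scale=1.4,crop=None):
    d=get_image(n); im=d["image"][...,::-1]
    if f:
        if crop: r0,r1,c0,c1=crop; im=im[r0:r1,c0:c1]
        cv2.imwrite("pics/"+f,cv2.resize(im,None,fx=scale,fy=scale,interpolation=cv2.INTER_CUBIC))
    return d
def onplane(d,px,z):
    K=np.array(d["mtx"]);E=np.array(d["extrinsics"])
    v=np.linalg.inv(K)@[px[0],px[1],1]; v=E[:3,:3]@[v[0],-v[1],-v[2]]; o=E[:3,3]
    return o+v*(z-o[2])/v[2]
def proj(d,p):
    K=np.array(d["mtx"]);E=np.array(d["extrinsics"])
    c=E[:3,:3].T@(np.asarray(p,float)-E[:3,3]); u=K@[c[0],-c[1],-c[2]]; return u[:2]/u[2]
E
python3 - <<'E'
from h import *
a=snap("top","top0.png"); b=snap("scene","sc0.png"); 
import pickle; pickle.dump([a,b],open("d0.pkl","wb"))
for d in(a,b): print(np.round(d["mtx"],1),np.round(d["extrinsics"],3), [k for k in d])
s=read_state(); print(s)
E
```

```text
pics
[[395.8   0.  279.7]
 [  0.  395.8 205.6]
 [  0.    0.    1. ]] [[-2.000000e-03  9.770000e-01 -2.120000e-01  2.220330e+02]
 [-1.000000e+00 -3.000000e-03 -3.000000e-03  1.255650e+02]
 [-3.000000e-03  2.120000e-01  9.770000e-01  1.093429e+03]
 [ 0.000000e+00  0.000000e+00  0.000000e+00  1.000000e+00]] ['image', 'mtx', 'extrinsics']
[[474.    0.  281. ]
 [  0.  474.  212.1]
 [  0.    0.    1. ]] [[-8.990000e-01  3.380000e-01 -2.800000e-01  7.824500e+01]
 [-4.380000e-01 -6.900000e-01  5.760000e-01  8.878450e+02]
 [ 2.000000e-03  6.400000e-01  7.680000e-01  1.055989e+03]
 [ 0.000000e+00  0.000000e+00  0.000000e+00  1.000000e+00]] ['image', 'mtx', 'extrinsics']
{'clock': 0.1, 'joints': array([ 1.57159281e+00,  3.85491596e-01,  6.75207370e-03, -4.11589622e-04,
       -1.19401006e+00, -2.58605674e-01]), 'joint_vel': array([ 0.00051653, -0.00043763,  0.00346988,  0.00210621,  0.00016965,
       -0.00142396]), 'joint_efforts': array([ 1.07627450e-04, -3.93317950e+01,  1.88928866e+01,  4.19795662e+00,
       -2.59612272e-03,  6.16654845e-06]), 'position': array([159.20934695, 603.8610348 , 241.32314719]), 'ee_rot': array([ 9.91693049e-01, -1.28623116e-01, -6.33632236e-05,  9.93164419e-04]), 'contact_force': array([-0.49434974, -0.23454726, -0.54507042]), 'wrist_torque': array([-0.05235822, -0.03142855, -0.01393457]), 'gripper_width': 85.22658522219344}
```

View pics/top0.png

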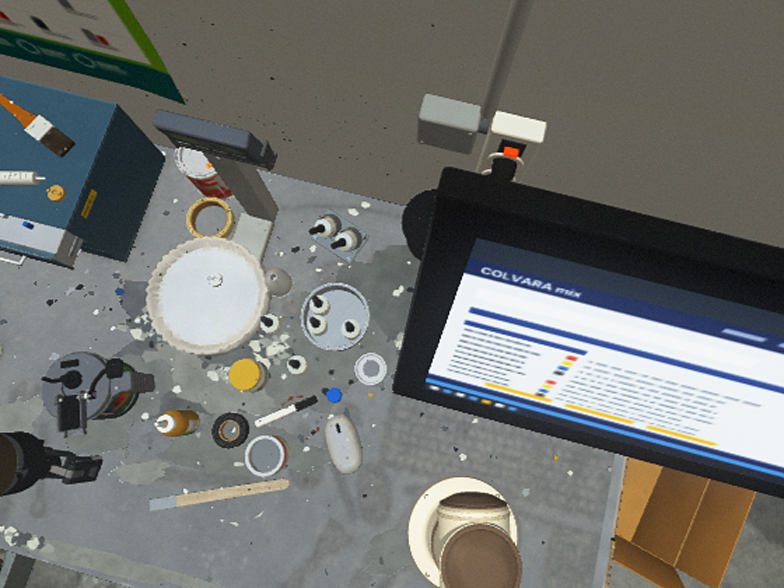

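View pics/sc0.png

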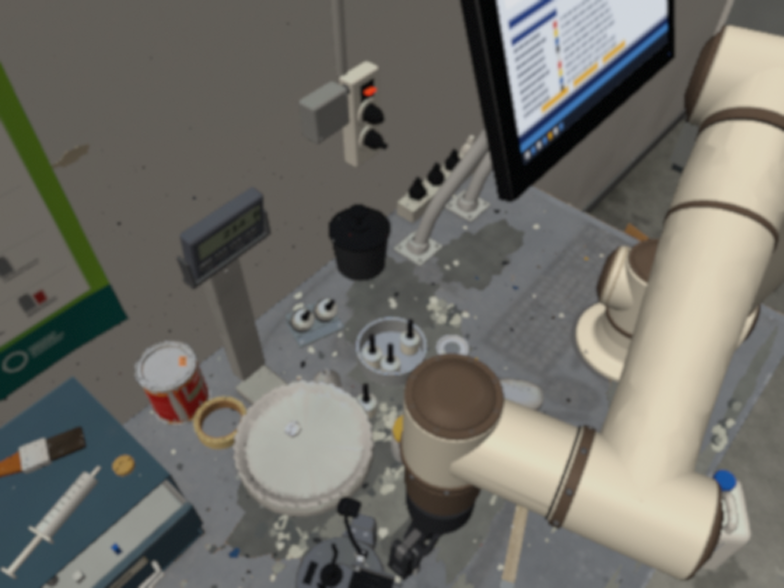

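The top view shows the tub at about (335,315), with three bottles in it. The bench bottles are near (268,322) and (297,364), the holder is near (335,232), and the jar is at (245,375). I'll zoom in to measure.

```bash
python3 - <<'E'
from h import *
import pickle; a,b=pickle.load(open("d0.pkl","rb"))
im=a["image"][140:285,150:290][:,:,::-1]
cv2.imwrite("pics/t1.png",cv2.resize(im,None,fx=4.1,fy=4.1,interpolation=cv2.INTER_CUBIC))
im=b["image"][195:305,190:330][:,:,::-1]
cv2.imwrite("pics/s1.png",cv2.resize(im,None,fx=5,fy=5,interpolation=cv2.INTER_CUBIC))
E
```

```text
(no output)
```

View pics/t1.png

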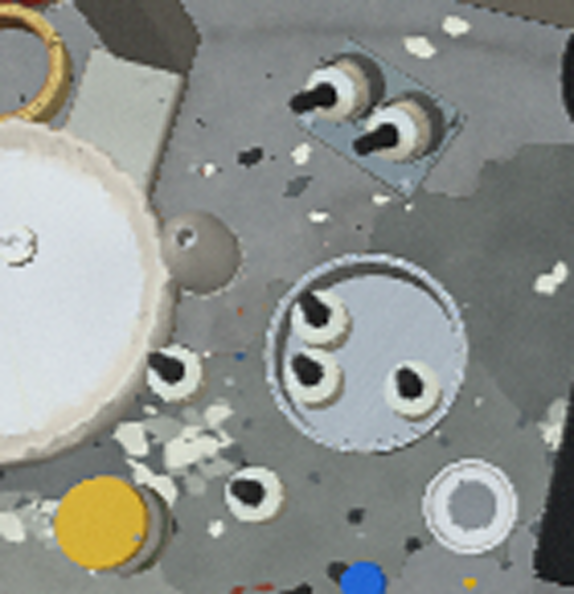

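```bash
python3 - <<'E'
from h import *
import pickle; a,b=pickle.load(open("d0.pkl","rb"))
f=lambda u,v:(150+u/4.1,140+v/4.1)
P={'A':((175,375),(157,361)),'B':((256,496),(237,489)),'t1':((321,320),(308,298)),'t2':((316,378),(299,363)),'t3':((414,390),(403,375))}
for k,(bd,tip) in P.items():
    z0=4 if k[0]=='t' else 0
    print(k,onplane(a,f(*bd),z0+42).round(0),onplane(a,f(*tip),z0+91).round(0))
print('tub',onplane(a,f(367,352),44).round(0), 'jar',onplane(a,f(100,522),78).round(0),'cone',onplane(a,f(184,237),63).round(0),onplane(a,f(205,250),15).round(0))
for c in [(348,40),(465,117),(408,197),(292,118)]: print('hold',onplane(a,f(*c),6).round(0))
for t,bd in [((297,103),(330,93)),((363,144),(395,133))]:
    print('leanbot tip', onplane(a,f(*t),85).round(0))
print(onplane(a,(0+279,205),0))
E
```

```text
A [380. 362.  42.] [381. 363.  91.]
B [301. 306.  42.] [302. 310.  91.]
t1 [415. 267.  46.] [420. 269.  95.]
t2 [377. 269.  46.] [379. 273.  95.]
t3 [369. 205.  46.] [372. 209.  95.]
tub [394. 237.  44.] jar [283. 397.  78.] cone [468. 356.  63.] [470. 352.  15.]
hold [624. 258.   6.]
hold [567. 175.   6.]
hold [509. 214.   6.]
hold [567. 296.   6.]
leanbot tip [552. 281.  85.]
leanbot tip [524. 237.  85.]
[461.01989867 130.71191813   0.        ]
```

View pics/s1.png

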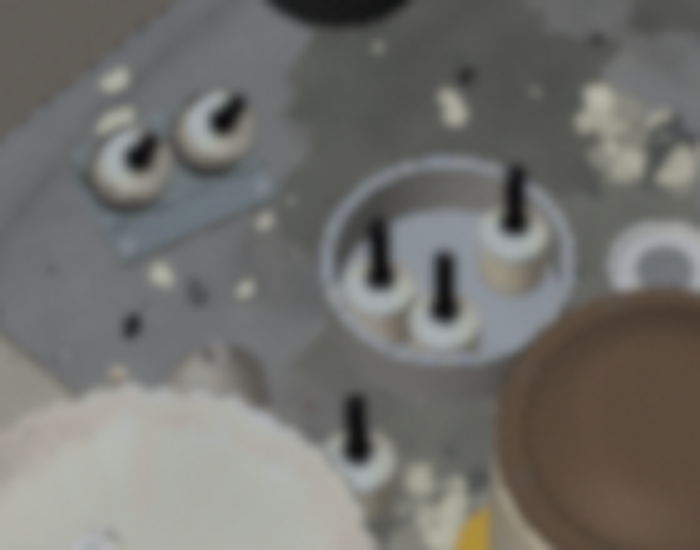

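```bash
cat >> h.py <<'E'
def tri(d1,p1,d2,p2):
    A=[];b=[]
    for d,p in((d1,p1),(d2,p2)):
        o=np.array(d["extrinsics"])[:3,3]; v=onplane(d,p,0)-o; v/=np.linalg.norm(v)
        M=np.eye(3)-np.outer(v,v); A.append(M);b.append(M@o)
    x,res,_,_=np.linalg.lstsq(np.vstack(A),np.hstack(b),rcond=None); return x,np.sqrt(res)
def down(jaw): # tool down, jaw (tool y) along world angle jaw deg
    c,s=np.cos(np.radians(jaw)),np.sin(np.radians(jaw)); y=np.array([c,s,0]);z=np.array([0,0,-1.])
    return R.from_matrix(np.c_[np.cross(y,z),y,z])
def along(zdir,jaw): # tool z along zdir, y near the given world vector
    z=np.array(zdir)/np.linalg.norm(zdir);y=np.array(jaw,float);y-=z*(y@z);y/=np.linalg.norm(y)
    return R.from_matrix(np.c_[np.cross(y,z),y,z])
def plan(pos,rot,vmax=4.0,wmax=8.,n=None,start=None):
    s=read_state() if start is None else None
    p0,r0=(s["position"],R.from_quat(s["ee_rot"])) if start is None else start
    alt=rot*R.from_euler('z',180,degrees=True)
    if (r0.inv()*alt).magnitude()<(r0.inv()*rot).magnitude(): rot=alt
    w=(r0.inv()*rot).as_rotvec(degrees=True); d=np.array(pos)-p0
    k=n or max(1,int(np.ceil(max(np.linalg.norm(d)/10/vmax,np.linalg.norm(w)/wmax))))
    pr,wr=p0.copy(),r0
    print("rows",k)
    for i in range(k):
        t=p0+d*(i+1)/k; sh=wr.inv().apply(t-pr)/10; rr=w/k
        row=np.r_[sh.round(2),rr.round(2)]; print(row.tolist())
        pr=pr+wr.apply(row[:3]*10); wr=wr*R.from_rotvec(row[3:],degrees=True)
    return pr,wr
E
python3 - <<'E'
from h import *
import pickle; a,b=pickle.load(open("d0.pkl","rb"))
f=lambda u,v:(150+u/4.1,140+v/4.1)
g=lambda u,v:(190+u/5,195+v/5)
for n,p,q in [('A',(157,361),(357,402)),('t1',(308,298),(378,223)),('t2',(299,363),(445,257)),('t3',(403,375),(516,170)),('5',(299,103),(150,141)),('4',(364,143),(237,99)),('tub',(367,352),(448,258))]:
    x,r=tri(a,f(*p),b,g(*q)); print(n,x.round(0),r.round(1))
plan([380,363,145],down(75))
E
```

```text
A [383. 363.  93.] [2.5]
t1 [421. 268. 100.] [1.5]
t2 [380. 273. 101.] [2.6]
t3 [372. 208. 101.] [2.]
5 [547. 277. 105.] [2.2]
4 [519. 235. 108.] [2.2]
tub [396. 237.  45.] [2.6]
rows 9
[3.05, 1.96, 1.07, 0.01, -0.0, 0.02]
[3.06, 1.96, 1.08, 0.01, -0.0, 0.02]
[3.06, 1.96, 1.07, 0.01, -0.0, 0.02]
[3.05, 1.95, 1.08, 0.01, -0.0, 0.02]
[3.06, 1.96, 1.07, 0.01, -0.0, 0.02]
[3.06, 1.96, 1.07, 0.01, -0.0, 0.02]
[3.06, 1.95, 1.07, 0.01, -0.0, 0.02]
[3.06, 1.95, 1.08, 0.01, -0.0, 0.02]
[3.06, 1.96, 1.07, 0.01, -0.0, 0.02]
```

Request:
servo_tool --pt "0.5 3.06 1.96 1.07 0 0 0" --pt "0.5 3.06 1.96 1.07 0 0 0" --pt "0.5 3.06 1.96 1.07 0 0 0" --pt "0.5 3.06 1.96 1.07 0 0 0" --pt "0.5 3.06 1.96 1.07 0 0 0" --pt "0.5 3.06 1.96 1.07 0 0 0" --pt "0.5 3.06 1.96 1.07 0 0 0" --pt "0.5 3.06 1.96 1.07 0 0 0" --pt "0.5 3.06 1.96 1.07 0 0 0" --pt "0.5 0 0 0 0 0 0" --pt "0.5 0 0 0 0 0 0"

```text
clock: 1.2
position: [381.0, 362.8, 145.6]
ee_rot: [0.992, -0.129, -0.0, 0.0]
contact_force: [0.4, 0.3, -0.1]
gripper_width: 42.9
```

```bash
python3 - <<'E'
from h import *
s=read_state();print(s["position"].round(1),s["gripper_width"],s["joints"].round(2))
d=snap("wrist","w1.png")
for n,p in [('A top',[381,363,92]),('tub',[395,237,44]),('B top',[302,308,92])]: print(n,(proj(d,p)*1.4).round(0))
import pickle;pickle.dump(d,open("w1.pkl","wb"))
E
```

```text
[381.  362.8 145.6] 42.88549641841617 [ 1.07  0.31 -0.37  0.   -0.89  0.24]
A top [396. 339.]
tub [650. 206.]
B top [562. 467.]
```

View pics/w1.png

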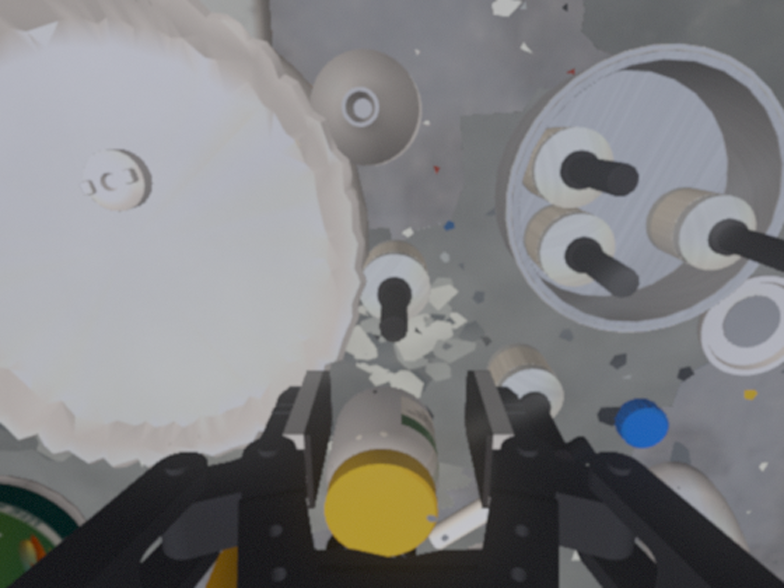

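```bash
python3 - <<'E'
from h import *
import pickle;d=pickle.load(open("w1.pkl","rb"))
f=lambda u,v:(u/1.4,v/1.4)
print(np.array(d["extrinsics"])[:3,3].round(0),d["mtx"][0,0])
for n,p,z in [('A',(394,329),92),('A sh',(396,288),44),('t1',(623,178),96),('t1 sh',(574,168),48),('t2',(622,277),96),('t2sh',(575,249),48),('t3sh',(717,232),48),('tubc',(646,187),44),('cone',(361,107),63),('Bsh',(530,393),42)]+[('rim%d'%i,q,44) for i,q in enumerate([(499,195),(793,180),(640,43),(645,330)])]:
    print(n,onplane(d,f(*p),z).round(1))
E
```

```text
[460. 341. 277.] 356.3298061973748
A [385.3 362.7  92. ]
A sh [386.8 361.7  44. ]
t1 [422.1 268.4  96. ]
t1 sh [422.1 269.8  48. ]
t2 [385.3 273.2  96. ]
t2sh [385.  274.9  48. ]
t3sh [376.1 209.7  48. ]
tubc [404.4 237.8  44. ]
cone [470.5 353.8  63. ]
Bsh [310.9 308.   42. ]
rim0 [418.3 303.9  44. ]
rim1 [390.2 172.3  44. ]
rim2 [465.4 233.9  44. ]
rim3 [332.8 245.7  44. ]
```

Bottle A's cap top is at (394,330), and the tub, its three bottles and the cone cup are clear. The cameras agree to about 4 mm, so I'm descending on A at (383,363).

Request:
servo_tool --pt "0.45 0.2 0 2.1 0 0 0" --pt "0.45 0 0 3 0 0 0" --pt "0.45 0 0 2 0 0 0" --pt "0.45 0 0 1 0 0 0" --pt "0.45 0 0 0 0 0 0" --pt "0 0 0 0 0 0 0" --pt "0 0 0 0 0 0 0" --pt "0 0 0 0 0 0 0" --pt "0 0 0 0 0 0 0" --pt "0 0 0 0 0 0 0" --pt "0 0 0 0 0 0 0"

```text
clock: 2.35
position: [383.2, 364.1, 66.4]
ee_rot: [0.992, -0.128, 0.001, -0.001]
contact_force: [-1.3, 0.8, 6.8]
gripper_width: 10.6
```

Request:
servo_tool --pt "0 0 0 -1 0 0 0" --pt "0 0 0 -2 0 0 0" --pt "0 0 0 -3 0 0 0" --pt "0 0 0 -3 0 0 0" --pt "0 0 0 -1 0 0 0" --pt "0 0 0 0 0 0 0"

```text
clock: 2.95
position: [382.8, 363.4, 166.5]
ee_rot: [0.992, -0.129, 0.001, -0.002]
contact_force: [0.5, 0.3, -1.5]
gripper_width: 10.6
```

```bash
python3 - <<'E'
from h import *
s=read_state();print(s["position"].round(1),s["gripper_width"],s["joints"].round(2),s["contact_force"])
d=snap("wrist","w2.png")
import pickle;pickle.dump(d,open("w2.pkl","wb"))
p=s["position"]
for dz in (20,0,-18,-64): print(dz,(proj(d,p+[0,0,dz])*1.4).round(0))
E
```

```text
[382.8 363.4 166.5] 10.57818148336414 [ 1.07  0.29 -0.34 -0.   -0.94  0.25] [ 0.45069274  0.31516597 -1.54507336]
20 [396. 451.]
0 [396. 410.]
-18 [397. 381.]
-64 [397. 329.]
```

View pics/w2.png

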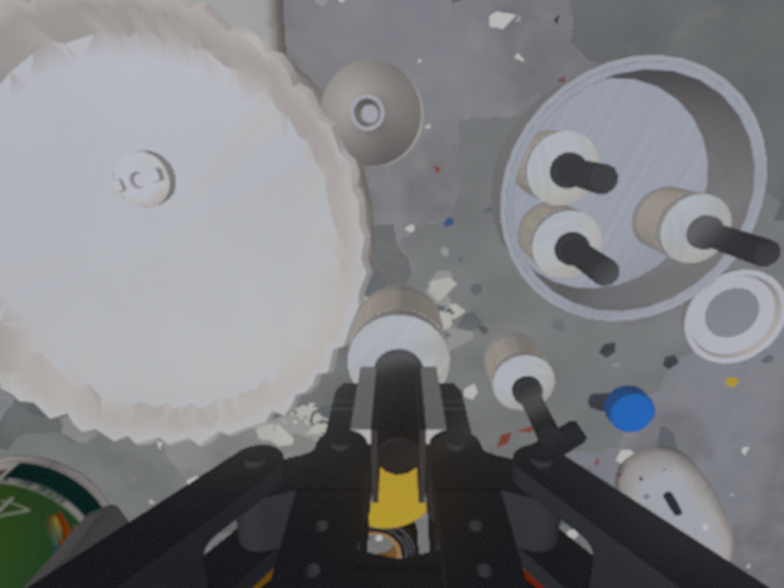

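```bash
python3 - <<'E'
from h import *
import pickle;d=pickle.load(open("w2.pkl","rb"))
p=np.array([382.8,363.4,166.5]); Q=R.from_quat([0.992,-0.129,0.001,-0.002])
def P(x,y,h): # tool x,y offset; height above bottle foot (foot 66.4 below TCP)
    return (proj(d,p+Q.apply([x,y,66.4-h]))*1.4).round(0)
print('pad tip front',P(11,6,66.4-11),P(11,20,66.4-11))
for dx in (-3,0,3,6): print(dx,'captop',P(dx,0,92),'sh front',P(dx+18,0,40),'sh L/R',P(dx,-18,40)[0],P(dx,18,40)[0],'foot',P(dx+18,0,5),P(dx+13,0,0))
f=lambda u,v:(u/1.4,v/1.4)
for n,q,z in [('t1top',(600,179),96),('t2top',(603,270),96),('t1sh',(563,167),48),('t2sh',(566,242),48),('t3sh',(697,227),48),('cone',(369,113),63),('Bsh',(523,382),44),('rimL',(501,198),44),('rimR',(767,163),44),('rimT',(640,55),44),('rimB',(634,320),44)]: print(n,onplane(d,f(*q),z).round(1))
# circle fit of tub rim from a grid: print prediction
for c in [(395,237),(399,238),(403,238)]:
    pts=np.array([proj(d,[c[0]+64*np.cos(t),c[1]+64*np.sin(t),44])*1.4 for t in np.linspace(0,6.28,73)]); print(c,'rim bbox',pts.min(0).round(0),pts.max(0).round(0))
E
```

```text
pad tip front [415. 361.] [460. 361.]
-3 captop [396. 475.] sh front [396. 331.] sh L/R 346.0 447.0 foot [397. 297.] [397. 304.]
0 captop [396. 465.] sh front [396. 322.] sh L/R 346.0 448.0 foot [397. 290.] [397. 298.]
3 captop [396. 455.] sh front [396. 314.] sh L/R 345.0 448.0 foot [397. 283.] [397. 291.]
6 captop [396. 445.] sh front [396. 306.] sh L/R 345.0 448.0 foot [397. 276.] [397. 284.]
t1top [421.8 269.9  96. ]
t2top [384.  273.7  96. ]
t1sh [422.7 269.6  48. ]
t2sh [385.3 273.9  48. ]
t3sh [376.1 208.8  48. ]
cone [470.2 353.4  63. ]
Bsh [309.3 309.   44. ]
rimL [415. 301.  44.]
rimR [398.3 171.   44. ]
rimT [463.1 226.2  44. ]
rimB [331.4 243.6  44. ]
(395, 237) rim bbox [506.  66.] [763. 321.]
(399, 238) rim bbox [503.  57.] [761. 315.]
(403, 238) rim bbox [501.  48.] [761. 309.]
```

The bottle is held upright. Its axis sits about 3 mm ahead of the TCP along tool x. In the wrist frame the tub is centred near (399,238.5), with free slots at about 172°, 292°, 352° and the centre.

```bash
python3 - <<'E'
from h import *
s=plan([435,234,182],down(75.3)); plan([435,234,76],down(75.3),start=s)
E
```

```text
rows 4
[2.1, 2.77, -0.43, -0.0, 0.01, -0.03]
[2.09, 2.77, -0.43, -0.0, 0.01, -0.03]
[2.1, 2.78, -0.43, -0.0, 0.01, -0.03]
[2.09, 2.77, -0.43, -0.0, 0.01, -0.03]
rows 3
[-0.0, 0.0, 3.53, -0.0, -0.0, 0.0]
[-0.0, 0.0, 3.54, -0.0, -0.0, 0.0]
[-0.0, 0.0, 3.53, -0.0, -0.0, 0.0]
```

Request:
servo_tool --pt "0 0 0 -1.6 0 0 0" --pt "0 1.2 1.5 0 0 0 0" --pt "0 2.1 2.77 0 0 0 0" --pt "0 2.1 2.77 0 0 0 0" --pt "0 2.1 2.77 0 0 0 0" --pt "0 0.87 1.28 0 0 0 0" --pt "0 0 0 0 0 0 0" --pt "0 0 0 2.5 0 0 0" --pt "0 0 0 2.5 0 0 0" --pt "0 0 0 2.5 0 0 0" --pt "0 0 0 2.0 0 0 0" --pt "0 0 0 0 0 0 0"

```text
clock: 4.2
position: [433.1, 233.7, 82.8]
ee_rot: [0.992, -0.128, -0.003, 0.003]
contact_force: [0.7, -0.1, -0.6]
gripper_width: 10.4
```

Request:
servo_tool --pt "0 0.15 0 0.5 0 0 0" --pt "0 0 0 0.4 0 0 0" --pt "0 0 0 0.2 0 0 0" --pt "0 0 0 0 0 0 0"

```text
clock: 4.6
position: [436.7, 234.3, 75.2]
ee_rot: [0.992, -0.129, 0.0, -0.0]
contact_force: [-0.8, 0.4, -1.0]
gripper_width: 10.4
```

Request:
servo_tool --pt "0 0 0 0.3 0 0 0" --pt "0 0 0 0.15 0 0 0" --pt "0 0 0 0 0 0 0" --pt "0 0 0 0 0 0 0"

```text
clock: 5.0
position: [436.7, 234.0, 70.5]
ee_rot: [0.992, -0.129, -0.0, -0.0]
contact_force: [-1.9, 0.8, -0.7]
gripper_width: 10.6
```

Request:
servo_tool --pt "0 -0.15 0 0.08 0 0 0" --pt "0 0 0 0 0 0 0" --pt "0.25 0 0 0 0 0 0" --pt "0.25 0 0 0 0 0 0" --pt "0.25 0 0 0 0 0 0" --pt "0.25 0 0 -1.5 0 0 0" --pt "0.25 0 0 -3 0 0 0" --pt "0.35 0 0 -4 0 0 0" --pt "0.35 0 0 -2 0 0 0" --pt "0.35 0 0 0 0 0 0" --pt "0.35 0 0 0 0 0 0"

```text
clock: 6.1
position: [434.9, 234.4, 174.6]
ee_rot: [0.992, -0.129, -0.0, -0.0]
contact_force: [0.3, -0.2, -0.1]
gripper_width: 30.2
```

```bash
python3 - <<'E'
from h import *
s=read_state();print(s["position"].round(1),s["gripper_width"],s["joints"].round(2),s["contact_force"])
import pickle
W=snap("wrist");T=snap("top");pickle.dump([W,T],open("d3.pkl","wb"))
w=cv2.resize(W["image"][:,:,::-1],None,fx=1.0,fy=1.0)
t=cv2.resize(T["image"][190:270,165:275][:,:,::-1],(578,420),interpolation=cv2.INTER_CUBIC)
m=np.hstack([w,t]);m=cv2.resize(m,(800,int(m.shape[0]*800/m.shape[1])));print(m.shape)
cv2.imwrite("pics/m3.png",cv2.resize(w,None,fx=1.4,fy=1.4))
E
```

```text
[434.9 234.4 174.6] 30.235640944711232 [ 0.82  0.23 -0.41 -0.   -0.94  0.49] [ 0.29301534 -0.23572994 -0.14330249]
(295, 800, 3)
```

View pics/m3.png

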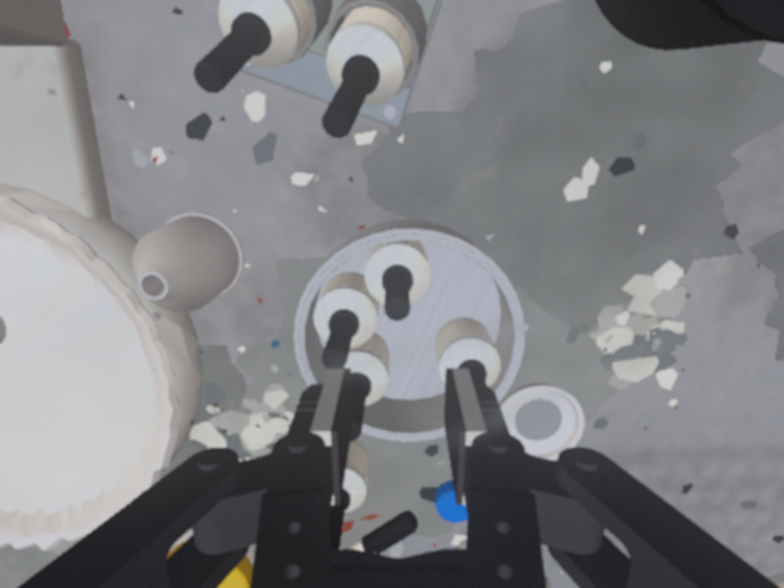

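```bash
python3 - <<'E'
from h import *
import pickle;d,T=pickle.load(open("d3.pkl","rb"));a,b=pickle.load(open("d0.pkl","rb"))
f=lambda u,v:(u/1.4,v/1.4)
for n,q,z in [('Atop',(397,308),96),('Ash',(397,272),48),('t1sh',(345,317),48),('t2sh',(357,378),48),('t3sh',(469,360),48),('rimL',(294,330),44),('rimR',(524,330),44),('rimT',(409,229),44),('rimB',(409,440),44),('cone',(152,286),63)]: print(n,onplane(d,f(*q),z).round(1))
for c in [(395,237),(399,238),(403,238)]:
    pts=np.array([proj(d,[c[0]+64*np.cos(t),c[1]+64*np.sin(t),44])*1.4 for t in np.linspace(0,6.28,73)]); print(c,'rim bbox',pts.min(0).round(0),pts.max(0).round(0))
g=lambda u,v:(150+u/4.1,140+v/4.1)
g2=lambda u,v:(190+u/5,195+v/5)
for n,w,t,sc in [('5tip',(212,76),(299,103),(150,141)),('4tip',(337,120),(364,143),(237,99))]:
    print(n,'w+t',tri(d,f(*w),a,g(*t)),'w+s',tri(d,f(*w),b,g2(*sc)))
# automatic: adjust holder model (center,yaw) to wrist observations: tip & root
from scipy.optimize import least_squares
obs=[(1,92,(212,76)),(1,46,(251,35)),(-1,92,(337,120)),(-1,46,(361,76))]
def pts(x):
    c=np.array([x[0],x[1],x[2]]);th=x[3]; xh=np.array([np.cos(th),np.sin(th),0]);yh=np.array([-xh[1],xh[0],0]); ax=-0.5*xh+np.array([0,0,.866])
    return [(c+25*s*yh+h*ax) for s,h,_ in obs],ax
def res(x):
    P,_=pts(x); r=[proj(d,p)*1.4-np.array(o[2]) for p,o in zip(P,obs)]
    top=[(0,(299,103)),(2,(364,143))]
    r+=[2*(proj(a,P[i])-np.array(g(*q)))*1.4 for i,q in top]
    return np.hstack(r)
s=least_squares(res,[567,236,15,-0.59]); print(s.x.round(3),s.fun.round(1)); P,ax=pts(s.x); print(np.round(P,1),ax.round(3))
E
```

```text
Atop [438.7 233.4  96. ]
Ash [441.5 232.8  48. ]
t1sh [423.8 267.4  48. ]
t2sh [385.7 271.6  48. ]
t3sh [380.4 206.4  48. ]
rimL [422.2 298.6  44. ]
rimR [388.8 172.1  44. ]
rimT [461.8 220.8  44. ]
rimB [334.6 253.6  44. ]
cone [470.7 354.9  63. ]
(395, 237) rim bbox [299. 238.] [522. 442.]
(399, 238) rim bbox [295. 231.] [519. 437.]
(403, 238) rim bbox [293. 224.] [518. 431.]
5tip w+t (array([550.21175602, 279.17255278,  91.2843603 ]), array([0.89189093])) w+s (array([548.85608468, 275.94331635, 103.61041609]), array([0.44540909]))
4tip w+t (array([522.07488007, 236.11869439,  93.26324835]), array([0.2602118])) w+s (array([521.3178812 , 234.64320731, 107.29268477]), array([0.33147231]))
[573.476 232.029  16.987  -0.586] [-0.   2.3  3.1 -1.3 -1.3  2.1 -0.7 -3.5 -0.4 -1.  -1.2 -0.3]
[[549.  278.3  96.7]
 [568.1 265.6  56.8]
 [521.3 236.7  96.7]
 [540.5 223.9  56.8]] [-0.417  0.277  0.866]
```

```bash
python3 - <<'E'
from h import *
ax=np.array([-0.417,.277,.866])
plan(np.array([540.5,223.9,56.8])+80*ax,along(-ax,[.553,.833,0]))
E
```

```text
rows 5
[1.34, -0.61, 0.94, -0.96, 5.97, 3.68]
[1.2, -0.71, 1.07, -0.96, 5.97, 3.68]
[1.03, -0.79, 1.17, -0.96, 5.97, 3.68]
[0.86, -0.88, 1.25, -0.96, 5.97, 3.68]
[0.65, -0.95, 1.32, -0.96, 5.97, 3.68]
```

Request:
servo_tool --pt "0.35 1.34 -0.61 0.94 -0.96 5.97 3.68" --pt "0.35 1.2 -0.71 1.07 -0.96 5.97 3.68" --pt "0.35 1.03 -0.79 1.17 -0.96 5.97 3.68" --pt "0.35 0.86 -0.88 1.25 -0.96 5.97 3.68" --pt "0.35 0.65 -0.95 1.32 -0.96 5.97 3.68" --pt "0.35 0 0 0 0 0 0" --pt "0.35 0 0 0 0 0 0" --pt "0.35 0 0 0 0 0 0"

```text
clock: 7.0
position: [501.3, 243.1, 133.7]
ee_rot: [0.936, -0.265, 0.221, 0.069]
contact_force: [0.5, 0.4, 0.6]
gripper_width: 30.2
```

```bash
python3 - <<'E'
from h import *
s=read_state();print(s["position"].round(1),s["gripper_width"],s["joints"].round(2),R.from_quat(s["ee_rot"]).as_matrix().round(3))
import pickle
d=snap("wrist","w4.png");pickle.dump(d,open("d4.pkl","wb"))
ax=np.array([-0.417,.277,.866]);r=np.array([540.5,223.9,56.8])
for h in (40,46,92): print(h,(proj(d,r+(h-46)*ax)*1.4).round(0))
Q=R.from_quat(s["ee_rot"]);p=s["position"]
for z in (-11,0,30,60,80): print('toolaxis',z,(proj(d,p+Q.apply([0,0,z]))*1.4).round(0))
E
```

```text
[501.3 243.1 133.7] 30.1547670257341 [ 0.89  0.32 -0.73  0.84 -0.65 -0.58] [[ 0.762 -0.526  0.377]
 [-0.465 -0.85  -0.247]
 [ 0.451  0.012 -0.893]]
40 [386. 296.]
46 [385. 301.]
92 [382. 347.]
toolaxis -11 [396. 432.]
toolaxis 0 [396. 411.]
toolaxis 30 [396. 366.]
toolaxis 60 [397. 333.]
toolaxis 80 [397. 316.]
```

View pics/w4.png

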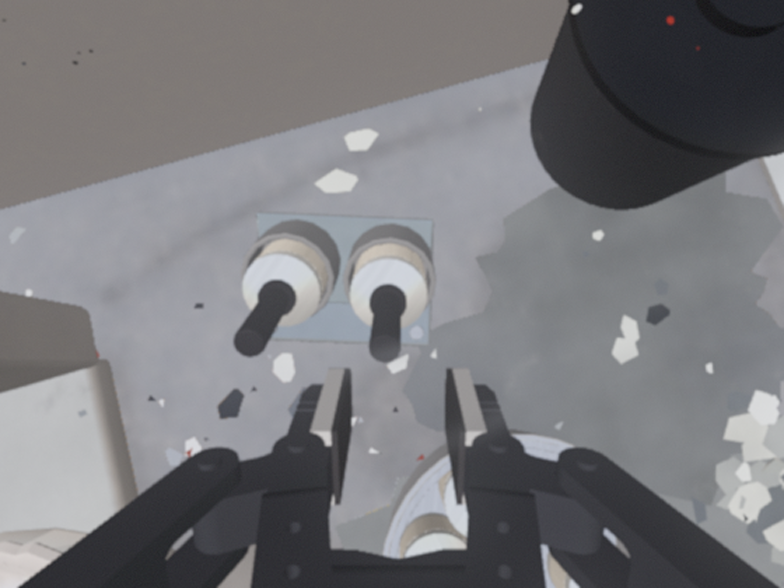

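```bash
python3 - <<'E'
from h import *
ax=np.array([-0.417,.277,.866]);r=np.array([540.5,223.9,56.8]); q=along(-ax,[.553,.833,0])
s=plan(r+65*ax,q,n=2); plan(r+20*ax,q,n=3,start=s)
E
```

```text
rows 2
[0.01, -0.27, 1.18, -0.15, 1.6, 0.96]
[-0.02, -0.27, 1.18, -0.15, 1.6, 0.96]
rows 3
[0.0, 0.0, 1.5, -0.0, 0.0, -0.0]
[0.0, 0.0, 1.5, -0.0, 0.0, -0.0]
[0.0, 0.0, 1.5, -0.0, 0.0, -0.0]
```

Request:
servo_tool --pt "0.4 0 -0.27 1.18 -0.15 1.6 0.96" --pt "0.4 0 -0.27 1.18 -0.15 1.6 0.96" --pt "0.4 0 0 0 0 0 0" --pt "0.4 0 0 1.5 0 0 0" --pt "0.4 0 0 1.5 0 0 0" --pt "0.4 0 0 1.2 0 0 0" --pt "0.4 0 0 0 0 0 0" --pt "0.4 0 0 0 0 0 0"

```text
clock: 7.85
position: [531.2, 230.0, 77.2]
ee_rot: [0.924, -0.279, 0.249, 0.075]
contact_force: [-0.2, -0.0, 0.3]
gripper_width: 34.4
```

```bash
python3 - <<'E'
from h import *
ax=np.array([-0.417,.277,.866]);r=np.array([540.5,223.9,56.8]); q=along(-ax,[.553,.833,0])
plan(r+20*ax,q,n=1); s=read_state(); p=s["position"]; print("height",(p-r)@ax+46,"perp",p-r-((p-r)@ax)*ax)
E
```

```text
rows 1
[-0.06, -0.01, 0.32, 0.02, -0.07, -0.02]
height 69.22610150201919 perp [ 0.40840123 -0.37981154  0.30274749]
```

Request:
servo_tool --pt "0.4 0 0 0.25 0 0 0" --pt "0.4 0 0 0 0 0 0" --pt "0 0 0 0 0 0 0" --pt "0 0 0 0 0 0 0" --pt "0 0 0 0 0 0 0" --pt "0 0 0 0 0 0 0" --pt "0 0 0 0 0 0 0" --pt "0 0 0 0 0 0 0"

```text
clock: 8.65
position: [531.9, 229.6, 74.5]
ee_rot: [0.925, -0.278, 0.249, 0.075]
contact_force: [-3.9, 1.2, 5.5]
gripper_width: 10.3
```

Request:
servo_tool --pt "0 0 0 -0.5 0 0 0" --pt "0 0 0 -1 0 0 0" --pt "0 0 0 -1.5 0 0 0" --pt "0 0 0 -1.5 0 0 0" --pt "0 0 0 -0.5 0 0 0" --pt "0 0 0 0 0 0 0" --pt "0 0 0 0 0 0 0"

```text
clock: 9.35
position: [510.7, 242.7, 116.7]
ee_rot: [0.925, -0.279, 0.248, 0.076]
contact_force: [-0.0, -0.2, -1.0]
gripper_width: 10.1
```

```bash
python3 - <<'E'
from h import *
s=read_state();print(s["position"].round(1),s["contact_force"])
p=s["position"]; s=plan(p+[-20,0,65],down(75.3)); 
s=plan([412,203,185],down(75.3),start=s)
E
```

```text
[510.7 242.7 116.7] [-0.03813953 -0.23571998 -1.02372679]
rows 5
[0.36, 0.22, -1.29, 1.02, -5.96, -3.68]
[0.21, 0.22, -1.33, 1.02, -5.96, -3.68]
[0.06, 0.21, -1.34, 1.02, -5.96, -3.68]
[-0.09, 0.18, -1.35, 1.02, -5.96, -3.68]
[-0.24, 0.14, -1.33, 1.02, -5.96, -3.68]
rows 3
[-2.2, 1.95, -0.11, -0.0, 0.01, -0.0]
[-2.2, 1.95, -0.11, -0.0, 0.01, -0.0]
[-2.2, 1.95, -0.1, -0.0, 0.01, -0.0]
```

Request:
servo_tool --pt "0 0.25 0.15 -1.0 0.73 -4.26 -2.63" --pt "0 0.2 0.15 -1.0 0.73 -4.26 -2.63" --pt "0 0.1 0.15 -1.0 0.73 -4.26 -2.63" --pt "0 0.05 0.15 -1.0 0.73 -4.26 -2.63" --pt "0 0 0.15 -1.0 0.73 -4.26 -2.63" --pt "0 -0.1 0.1 -0.9 0.73 -4.26 -2.63" --pt "0 -0.2 0.1 -0.8 0.73 -4.26 -2.63" --pt "0 0 0 0 0 0 0" --pt "0 0 0 0 0 0 0"

```text
clock: 10.25
position: [491.4, 242.1, 181.6]
ee_rot: [0.992, -0.13, 0.001, 0.001]
contact_force: [0.3, -0.3, -0.8]
gripper_width: 10.4
```

```bash
python3 - <<'E'
from h import *
s=read_state();print(s["position"].round(1),s["contact_force"],s["joints"].round(2))
s=plan([415.5,201.5,187],down(75.3),vmax=3)
E
```

```text
[491.4 242.1 181.6] [ 0.31538085 -0.31643011 -0.80147564] [ 0.76  0.31 -0.27  0.   -0.99  0.55]
rows 3
[-2.09, 1.96, -0.18, 0.02, -0.04, -0.07]
[-2.1, 1.96, -0.18, 0.02, -0.04, -0.07]
[-2.1, 1.95, -0.18, 0.02, -0.04, -0.07]
```

Request:
servo_tool --pt "0 -1.0 0.98 -0.54 0 0 -0.2" --pt "0 -2.0 1.96 0 0 -0.1 0" --pt "0 -2.0 1.96 0 0 0 0" --pt "0 -1.28 0.97 0 0 0 0" --pt "0 0 0 0 0 0 0" --pt "0 0 0 0 0 0 0"

```text
clock: 10.85
position: [415.1, 202.0, 188.1]
ee_rot: [0.992, -0.126, 0.0, -0.0]
contact_force: [0.2, 0.2, -0.6]
gripper_width: 10.5
```

```bash
python3 - <<'E'
from h import *
s=read_state();print(s["position"].round(1),s["joints"].round(2))
d=snap("wrist","w5.png")
import pickle;pickle.dump(d,open("d5.pkl","wb"))
p=s["position"];Q=R.from_quat(s["ee_rot"])
def P(x,y,h): return (proj(d,p+Q.apply([x,y,66.5-h]))*1.4).round(0)
for dx in (-3,0,3,6): print(dx,'captop',P(dx,0,92),'sh front',P(dx+18,0,40),'sh L/R',P(dx,-18,40)[0],P(dx,18,40)[0],'foot',P(dx+18,0,5),P(dx+13,0,0))
E
```

```text
[415.1 202.  188.1] [ 0.81  0.16 -0.46  0.   -0.95  0.51]
-3 captop [396. 475.] sh front [396. 330.] sh L/R 346.0 447.0 foot [397. 297.] [397. 304.]
0 captop [396. 465.] sh front [396. 322.] sh L/R 346.0 448.0 foot [397. 290.] [397. 298.]
3 captop [396. 455.] sh front [396. 314.] sh L/R 345.0 448.0 foot [397. 283.] [397. 291.]
6 captop [396. 445.] sh front [396. 306.] sh L/R 345.0 448.0 foot [397. 276.] [397. 284.]
```

View pics/w5.png

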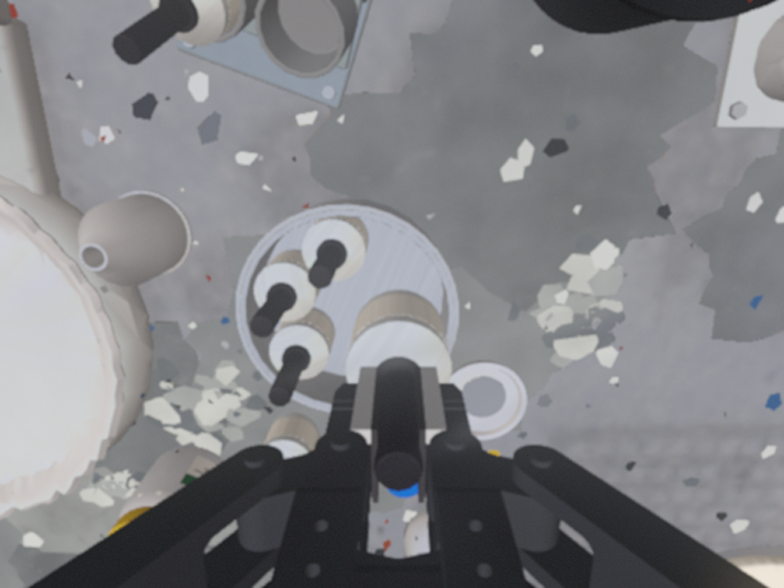

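Bottle 4 is held straight (cap top ~(398,470), offset about 0) and sits above the free slot, so I'm lowering it.

Request:
servo_tool --pt "0 0 0 2 0 0 0" --pt "0 0 0 3 0 0 0" --pt "0 0 0 3 0 0 0" --pt "0 0 0 2 0 0 0" --pt "0 0 0 1.2 0 0 0" --pt "0 0 0 0 0 0 0" --pt "0 0 0 0 0 0 0"

```text
clock: 11.6
position: [416.2, 202.6, 75.9]
ee_rot: [0.992, -0.126, -0.0, -0.0]
contact_force: [1.9, -0.6, 0.1]
gripper_width: 10.5
```

Request:
servo_tool --pt "0 0 0 0.2 0 0 0" --pt "0 0 0 0.1 0 0 0" --pt "0 0 0 0 0 0 0" --pt "0 0 0 0 0 0 0"

```text
clock: 12.0
position: [415.8, 202.4, 73.4]
ee_rot: [0.992, -0.127, 0.0, -0.001]
contact_force: [-0.1, -0.3, -0.6]
gripper_width: 10.5
```

Request:
servo_tool --pt "0 0 0 0.2 0 0 0" --pt "0 0 0 0.1 0 0 0" --pt "0 0 0 0 0 0 0" --pt "0 0 0 0 0 0 0"

```text
clock: 12.4
position: [415.7, 202.3, 70.0]
ee_rot: [0.992, -0.127, -0.0, -0.0]
contact_force: [-0.4, 0.7, -0.8]
gripper_width: 10.4
```

Request:
servo_tool --pt "0 0 0 0.1 0 0 0" --pt "0 0 0 0 0 0 0" --pt "0 0 0 0.1 0 0 0" --pt "0 0 0 0 0 0 0" --pt "0 0 0 0 0 0 0"

```text
clock: 12.9
position: [415.7, 202.3, 68.0]
ee_rot: [0.992, -0.127, -0.0, -0.0]
contact_force: [-0.6, 0.2, -0.6]
gripper_width: 10.6
```

Request:
servo_tool --pt "0 0 0 0.15 0 0 0" --pt "0 0 0 0 0 0 0" --pt "0 0 0 0.1 0 0 0" --pt "0 0 0 0 0 0 0" --pt "0 0 0 0 0 0 0"

```text
clock: 13.4
position: [415.7, 202.3, 65.5]
ee_rot: [0.992, -0.127, -0.0, -0.0]
contact_force: [0.3, -0.1, -0.5]
gripper_width: 10.2
```

Request:
servo_tool --pt "0 0 0 0.1 0 0 0" --pt "0 0 0 0 0 0 0" --pt "0 0 0 0.1 0 0 0" --pt "0 0 0 0 0 0 0" --pt "0 0 0 0 0 0 0"

```text
clock: 13.9
position: [415.9, 202.3, 64.1]
ee_rot: [0.992, -0.126, 0.0, -0.0]
contact_force: [-0.8, -0.3, 5.7]
gripper_width: 10.7
```

Floor contact at z≈64 (5.7 N). Releasing and going to bottle 5, where the model's axial height needs +6 mm.

Request:
servo_tool --pt "0 0 0 0 0 0 0" --pt "0.25 0 0 0 0 0 0" --pt "0.25 0 0 0 0 0 0" --pt "0.25 0 0 0 0 0 0" --pt "0.25 0 0 -1.5 0 0 0" --pt "0.25 0 0 -3 0 0 0" --pt "0.35 0 0 -4 0 0 0" --pt "0.35 0 0 -3 0 0 0" --pt "0.35 0 0 0 0 0 0"

```text
clock: 14.8
position: [417.9, 204.0, 182.8]
ee_rot: [0.992, -0.126, 0.003, -0.004]
contact_force: [0.4, 0.9, -0.6]
gripper_width: 29.8
```

```bash
python3 - <<'E'
from h import *
s=read_state();print(s["position"].round(1),s["contact_force"])
ax=np.array([-0.417,.277,.866]);r=np.array([568.1,265.6,56.8]); q=along(-ax,[.553,.833,0])
s=plan(r+70*ax,q,wmax=4.5)
E
```

```text
[417.9 204.  182.8] [ 0.44584671  0.89403333 -0.5694664 ]
rows 8
[1.21, -1.35, 0.84, -0.69, 3.69, 2.31]
[1.09, -1.41, 0.89, -0.69, 3.69, 2.31]
[0.98, -1.46, 0.94, -0.69, 3.69, 2.31]
[0.85, -1.51, 0.99, -0.69, 3.69, 2.31]
[0.73, -1.56, 1.01, -0.69, 3.69, 2.31]
[0.6, -1.59, 1.05, -0.69, 3.69, 2.31]
[0.47, -1.63, 1.05, -0.69, 3.69, 2.31]
[0.33, -1.65, 1.06, -0.69, 3.69, 2.31]
```

Request:
servo_tool --pt "0.4 1.21 -1.35 0.84 -0.69 3.69 2.31" --pt "0.4 1.09 -1.41 0.89 -0.69 3.69 2.31" --pt "0.4 0.98 -1.46 0.94 -0.69 3.69 2.31" --pt "0.4 0.85 -1.51 0.99 -0.69 3.69 2.31" --pt "0.4 0.73 -1.56 1.01 -0.69 3.69 2.31" --pt "0.4 0.6 -1.59 1.05 -0.69 3.69 2.31" --pt "0.4 0.47 -1.63 1.05 -0.69 3.69 2.31" --pt "0.4 0.33 -1.65 1.06 -0.69 3.69 2.31" --pt "0.4 0 0 0 0 0 0" --pt "0.4 0 0 0 0 0 0"

```text
clock: 15.8
position: [535.6, 281.9, 110.3]
ee_rot: [0.926, -0.278, 0.244, 0.08]
contact_force: [-0.3, -0.9, -0.1]
gripper_width: 34.3
```

```bash
python3 - <<'E'
from h import *
s=read_state();print(s["position"].round(1),s["contact_force"])
ax=np.array([-0.417,.277,.866]);r=np.array([568.1,265.6,56.8]); q=along(-ax,[.553,.833,0])
st=plan(r+55*ax,q,n=2);plan(r+26*ax,q,n=2,start=st)
d=snap("wrist"); K=lambda h:(proj(d,r+(h-46)*ax)).round(0)
print('pred tip',K(92),K(98),'root',K(46),K(52))
g=cv2.cvtColor(d["image"],cv2.COLOR_RGB2GRAY)
m=(g<45).astype(np.uint8); m[300:]=0
n,l,stt,c=cv2.connectedComponentsWithStats(m)
for i in range(1,n):
    if stt[i,4]>150: print(stt[i],c[i].round(0))
c0=K(92).astype(int); print(g[c0[1]-40:c0[1]+24:3,c0[0]-24:c0[0]+25:3])
E
```

```text
[535.6 281.9 110.3] [-0.33767732 -0.9079452  -0.12875986]
rows 2
[0.23, -0.22, 0.47, 0.31, 0.12, 0.16]
[0.22, -0.22, 0.46, 0.31, 0.12, 0.16]
rows 2
[-0.0, -0.0, 1.45, -0.0, 0.0, -0.0]
[-0.0, -0.0, 1.46, -0.0, 0.0, -0.0]
pred tip [273. 264.] [273. 270.] root [275. 228.] [275. 231.]
[ 479    0   81  145 8030] [526.  62.]
[[199 201 197 198 184  68  69  66  66  66  64  62  65  68 155 188 185]
 [199 196 196 199 176  67  66  64  66  65  63  64  64  68 129 184 181]
 [192 193 197 199 177  68  65  66  64  65  63  65  62  67 128 179 176]
 [176 193 196 196 194  78  64  65  66  63  65  64  63  67 152 174 174]
 [154 190 192 192 194 150  62  64  65  62  64  61  63 102 171 172 170]
 [152 160 186 188 188 164  63  63  64  64  66  65  65 149 171 169 164]
 [152 152 162 182 184 154  66  67  67  67  70  69  71 143 167 162 158]
 [151 151 153 155 174 132  70  69  73  71  75  78  78 140 160 155 151]
 [151 174 177 171 151  99  74  75  77  79  81  83  86 130 151 150 150]
 [160 176 175 174 150  92  81  84  85  88  87  89  89 127 151 151 150]
 [153 177 177 169 149  89  87  92  92  94  94  93  91 126 150 150 151]
 [151 152 150 149 148  86  91  90  92  92  91  90  88 125 151 150 149]
 [142 144 143 145 142  87  88  88  86  84  85  83  83 108 146 146 146]
 [149 149 150 149 143  80  83  80  80  78  75  75  74 113 150 149 150]
 [150 152 152 151 151  86  73  72  72  70  71  70  66 137 152 151 152]
 [151 150 152 153 153 124  68  69  69  68  67  66  90 150 150 150 151]
 [149 150 151 153 153 184 173  72  63  65  64  87 148 150 148 148 150]
 [151 154 161 154 193 206 206 203 144 129 146 150 151 151 150 148 149]
 [151 152 153 193 205 205 206 207 165 150 151 152 150 150 151 149 149]
 [152 152 152 202 206 206 206 206 187 150 149 149 151 151 150 149 150]
 [153 152 151 202 205 205 206 206 199 149 148 149 150 150 151 150 150]
 [153 151 150 192 206 204 206 206 204 147 149 149 150 149 150 151 151]]
```

```bash
python3 - <<'E'
from h import *
ax=np.array([-0.417,.277,.866]); q=along(-ax,[.553,.833,0]); tx=q.apply([1,0,0])
r=np.array([568.1,265.6,56.8])+6*ax+2.5*abs(1)*(tx if tx[0]>0 else -tx); print(r,tx)
st=plan(r+50*ax,q,n=2);plan(r+20*ax,q,n=2,start=st)
E
```

```text
[567.40119996 266.06491768  63.24718497] [-0.72127998  0.47883293 -0.50047399]
rows 2
[0.33, -0.21, 0.45, 0.27, 0.12, 0.13]
[0.33, -0.21, 0.45, 0.27, 0.12, 0.13]
rows 2
[-0.0, -0.0, 1.5, 0.0, -0.0, -0.0]
[-0.0, -0.0, 1.5, 0.0, -0.0, -0.0]
```

Request:
servo_tool --pt "0.4 0.33 -0.18 0.45 0.27 0.1 0.1" --pt "0.4 0.33 -0.18 0.45 0.27 0.1 0.1" --pt "0.4 0 0 0 0 0 0" --pt "0.4 0 0 1.5 0 0 0" --pt "0.4 0 0 1.3 0 0 0" --pt "0.4 0 0 0 0 0 0" --pt "0.4 0 0 0 0 0 0"

```text
clock: 16.55
position: [558.5, 271.9, 83.2]
ee_rot: [0.925, -0.279, 0.249, 0.075]
contact_force: [0.8, -0.2, 0.1]
gripper_width: 34.1
```

```bash
python3 - <<'E'
from h import *
ax=np.array([-0.417,.277,.866]); q=along(-ax,[.553,.833,0])
r=np.array([567.4,266.1,63.2]);st=plan(r+20*ax,q,n=1)
E
```

```text
rows 1
[-0.08, -0.0, 0.26, -0.06, -0.04, 0.01]
```

Close enough. Gripping and drawing out.

Request:
servo_tool --pt "0.4 -0.05 0 0.15 0 0 0" --pt "0 0 0 0 0 0 0" --pt "0 0 0 0 0 0 0" --pt "0 0 0 0 0 0 0" --pt "0 0 0 0 0 0 0" --pt "0 0 0 0 0 0 0" --pt "0 0 0 0 0 0 0"

```text
clock: 17.25
position: [558.8, 272.4, 82.0]
ee_rot: [0.925, -0.278, 0.249, 0.074]
contact_force: [-1.6, 0.7, 4.8]
gripper_width: 10.6
```

Request:
servo_tool --pt "0 0 0 -0.5 0 0 0" --pt "0 0 0 -1 0 0 0" --pt "0 0 0 -1.5 0 0 0" --pt "0 0 0 -1.5 0 0 0" --pt "0 0 0 -0.5 0 0 0" --pt "0 0 0 0 0 0 0"

```text
clock: 17.85
position: [537.6, 286.6, 124.9]
ee_rot: [0.925, -0.278, 0.249, 0.074]
contact_force: [0.4, -1.0, -0.5]
gripper_width: 10.4
```

Request:
servo_tool --pt "0 0.25 0.15 -1.0 0.73 -4.26 -2.63" --pt "0 0.2 0.15 -1.0 0.73 -4.26 -2.63" --pt "0 0.1 0.15 -1.0 0.73 -4.26 -2.63" --pt "0 0.05 0.15 -1.0 0.73 -4.26 -2.63" --pt "0 0 0.15 -1.0 0.73 -4.26 -2.63" --pt "0 -0.1 0.1 -0.9 0.73 -4.26 -2.63" --pt "0 -0.2 0.1 -0.8 0.73 -4.26 -2.63" --pt "0 0 0 0 0 0 0" --pt "0 0 0 0 0 0 0"

```text
clock: 18.75
position: [518.1, 284.8, 189.1]
ee_rot: [0.992, -0.129, 0.0, -0.001]
contact_force: [0.2, 0.3, -0.8]
gripper_width: 10.7
```

```bash
python3 - <<'E'
from h import *
s=read_state();print(s["position"].round(1),s["contact_force"],s["joints"].round(2))
s=plan([395,238,187],down(75.3),vmax=3.5)
plan([357,243,187],down(75.3),vmax=3.5,start=s)
E
```

```text
[518.1 284.8 189.1] [ 0.17024683  0.26359463 -0.81252039] [ 0.78  0.37 -0.16 -0.   -1.04  0.54]
rows 4
[-2.68, 1.92, 0.05, -0.02, -0.01, -0.02]
[-2.67, 1.91, 0.05, -0.02, -0.01, -0.02]
[-2.68, 1.92, 0.05, -0.02, -0.01, -0.02]
[-2.68, 1.91, 0.05, -0.02, -0.01, -0.02]
rows 2
[-1.9, 0.24, -0.0, -0.0, 0.0, 0.0]
[-1.9, 0.24, -0.0, -0.0, 0.0, 0.0]
```

Request:
servo_tool --pt "0 -1.4 0.8 0 0 0 0" --pt "0 -2.7 1.55 0 0 0 0" --pt "0 -2.9 1.65 0 0 0 0" --pt "0 -2.9 1.65 0 0 0 0" --pt "0 -2.7 1.55 0 0 0 0" --pt "0 -1.78 1.02 0 0 0 0" --pt "0 0 0 0 0 0 0" --pt "0 0 0 0 0 0 0"

```text
clock: 19.55
position: [357.7, 242.4, 189.6]
ee_rot: [0.992, -0.127, 0.001, -0.001]
contact_force: [0.4, 0.4, 1.0]
gripper_width: 10.0
```

```bash
python3 - <<'E'
from h import *
s=read_state();print(s["position"].round(1),s["joints"].round(2))
d=snap("wrist","w6.png")
import pickle;pickle.dump(d,open("d6.pkl","wb"))
p=s["position"];Q=R.from_quat(s["ee_rot"])
def P(x,y,h): return (proj(d,p+Q.apply([x,y,63-h]))*1.4).round(0)
for dx in (-3,0,3): print(dx,'captop',P(dx,0,92),'sh front',P(dx+18,0,40),'foot',P(dx+18,0,5),P(dx+13,0,0))
E
```

```text
[357.7 242.4 189.6] [ 0.97  0.1  -0.52  0.   -0.94  0.34]
-3 captop [396. 484.] sh front [396. 334.] foot [397. 300.] [397. 307.]
0 captop [396. 474.] sh front [396. 326.] foot [397. 293.] [397. 301.]
3 captop [396. 464.] sh front [396. 318.] foot [397. 286.] [397. 294.]
```

View pics/w6.png

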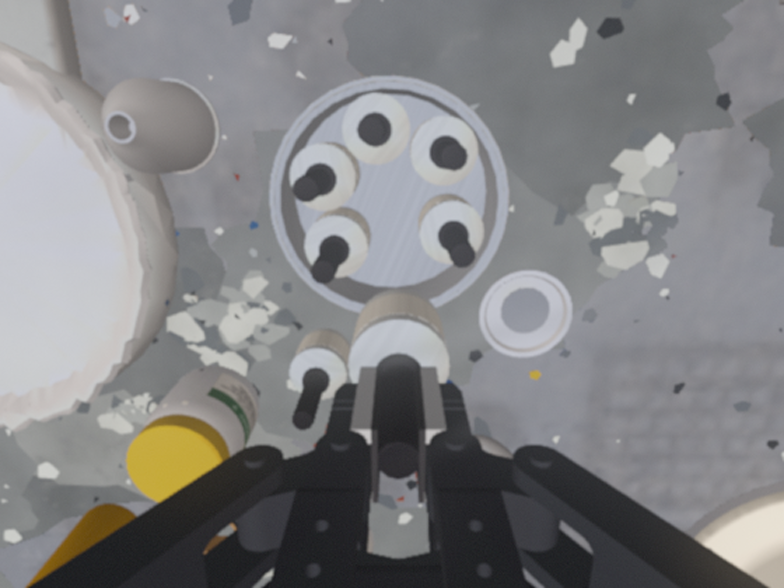

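```bash
python3 - <<'E'
from h import *
import pickle;d=pickle.load(open("d6.pkl","rb"))
f=lambda u,v:(u/1.4,v/1.4)
pts={}
for n,q,z in [('A',(376,129),48),('4',(444,151),48),('t1',(323,177),48),('t2',(336,243),48),('t3',(451,230),48),('Bsh',(319,371),43),('Btop',(304,420),92)]:
    pts[n]=onplane(d,f(*q),z); print(n,pts[n].round(1))
for c in [(395,237),(399,238),(403,238)]:
    r=np.array([proj(d,[c[0]+64*np.cos(t),c[1]+64*np.sin(t),44])*1.4 for t in np.linspace(0,6.28,73)]); print(c,'rim bbox',r.min(0).round(0),r.max(0).round(0))
E
```

```text
A [438.2 233.2  48. ]
4 [418.5 201.4  48. ]
t1 [421.8 267.2  48. ]
t2 [385.4 271.   48. ]
t3 [376.4 207.1  48. ]
Bsh [309.4 305.7  43. ]
Btop [306.1 307.1  92. ]
(395, 237) rim bbox [275.  86.] [506. 317.]
(399, 238) rim bbox [271.  78.] [503. 312.]
(403, 238) rim bbox [268.  70.] [501. 306.]
```

Five bottles stand on the ring pattern in the tub. The held bottle sits about 3 mm ahead of the TCP. I'm nudging 1 mm and lowering.

Request:
servo_tool --pt "0 -0.08 0.08 2 0 0 0" --pt "0 0 0 3 0 0 0" --pt "0 0 0 3 0 0 0" --pt "0 0 0 2 0 0 0" --pt "0 0 0 1.3 0 0 0" --pt "0 0 0 0.3 0 0 0" --pt "0 0 0 0 0 0 0" --pt "0 0 0 0 0 0 0"

```text
clock: 20.4
position: [358.0, 243.0, 74.4]
ee_rot: [0.992, -0.127, 0.001, -0.002]
contact_force: [0.1, -0.7, -0.4]
gripper_width: 10.5
```

Request:
servo_tool --pt "0 0 0 0.1 0 0 0" --pt "0 0 0 0 0 0 0" --pt "0 0 0 0.15 0 0 0" --pt "0 0 0 0 0 0 0" --pt "0 0 0 0 0 0 0"

```text
clock: 20.9
position: [357.3, 242.4, 71.5]
ee_rot: [0.992, -0.127, 0.0, -0.002]
contact_force: [0.4, -0.2, 0.2]
gripper_width: 10.4
```

Request:
servo_tool --pt "0 -0.05 0.05 0.15 0 0 0" --pt "0 0 0 0 0 0 0" --pt "0 0 0 0.15 0 0 0" --pt "0 0 0 0 0 0 0" --pt "0 0 0 0 0 0 0"

```text
clock: 21.4
position: [357.7, 242.7, 71.2]
ee_rot: [0.992, -0.126, 0.002, -0.002]
contact_force: [-4.3, -3.6, 23.9]
gripper_width: 10.3
```

Request:
servo_tool --pt "0 0 0 -0.25 0 0 0" --pt "0 0 0 0 0 0 0" --pt "0 0 0 0 0 0 0"

```text
clock: 21.7
position: [357.0, 242.4, 71.4]
ee_rot: [0.992, -0.127, 0.001, -0.002]
contact_force: [-0.6, -0.2, 7.0]
gripper_width: 10.1
```

Request:
servo_tool --pt "0.25 0 0 0 0 0 0" --pt "0.25 0 0 0 0 0 0" --pt "0.25 0 0 0 0 0 0" --pt "0.25 0 0 -1.5 0 0 0" --pt "0.25 0 0 -3 0 0 0" --pt "0.35 0 0 -3 0 0 0" --pt "0.45 0 0 -2 0 0 0" --pt "0.45 0 0 0 0 0 0" --pt "0.45 0 0 0 0 0 0"

```text
clock: 22.6
position: [356.3, 241.6, 165.7]
ee_rot: [0.992, -0.128, 0.0, -0.002]
contact_force: [0.9, 0.1, -0.9]
gripper_width: 38.4
```

```bash
python3 - <<'E'
from h import *
s=read_state();print(s["position"].round(1),s["contact_force"],s["joints"].round(2))
s=plan([308,306.5,140],down(75.3),vmax=2.5)
E
```

```text
[356.3 241.6 165.7] [ 0.94017015  0.12730513 -0.87760966] [ 0.98  0.13 -0.56 -0.   -0.88  0.34]
rows 4
[-1.58, -1.26, 0.65, -0.05, 0.0, 0.01]
[-1.58, -1.27, 0.64, -0.05, 0.0, 0.01]
[-1.57, -1.26, 0.65, -0.05, 0.0, 0.01]
[-1.58, -1.27, 0.64, -0.05, 0.0, 0.01]
```

Request:
servo_tool --pt "0.45 -1.58 -1.26 0.4 0 0 0" --pt "0.45 -1.58 -1.26 0.4 0 0 0" --pt "0.45 -1.58 -1.26 0.4 0 0 0" --pt "0.45 -1.58 -1.26 0.4 0 0 0" --pt "0.45 0 0 1.0 0 0 0" --pt "0.45 0 0 0 0 0 0" --pt "0.45 0 0 0 0 0 0"

```text
clock: 23.3
position: [308.1, 305.5, 139.1]
ee_rot: [0.992, -0.128, -0.0, -0.0]
contact_force: [-0.3, 0.2, 0.6]
gripper_width: 38.3
```

```bash
python3 - <<'E'
from h import *
s=read_state();p=s["position"];print(p.round(1))
plan([308,306.5,66],down(75.3),vmax=2.5)
d=snap("wrist"); c0=proj(d,[308,306.5,92]).astype(int); print(c0,proj(d,[311,306.5,92]).astype(int))
g=cv2.cvtColor(d["image"],cv2.COLOR_RGB2GRAY); print(g[c0[1]-60:c0[1]+34:4,c0[0]-28:c0[0]+29:3])
E
```

```text
[308.1 305.5 139.1]
rows 3
[-0.01, -0.03, 2.44, -0.01, 0.0, 0.02]
[-0.01, -0.03, 2.43, -0.01, 0.0, 0.02]
[-0.01, -0.03, 2.44, -0.01, 0.0, 0.02]
[281 247] [280 242]
[[133 134 131 134 136 152 148 146 142 132 129 127 127 131 129 134 136 135
  135]
 [134 133 133 145 159 156 148 151 141 126 130 131 128 133 133 134 133 135
  133]
 [133 133 138 156 157 155 172 184 189 191 191 191 173 137 127 137 136 133
  132]
 [132 132 155 158 180 189 191 193 192 190 190 191 192 193 191 147 145 135
  133]
 [131 132 166 192 194 193 191 190 191 192 193 191 190 190 190 190 167 139
  132]
 [130 147 192 194 192 192 194 193 191 190 189 190 191 192 191 189 187 162
  131]
 [131 184 193 193 194 193 194 164 110  83  96 145 187 188 188 186 187 187
  135]
 [132 190 193 193 194 192 104  65  64  63  65  63  73 186 191 189 187 186
  137]
 [137 191 192 193 193 166  65  61  58  58  58  57  63 112 192 191 188 188
  140]
 [138 183 190 192 193 138  63  57  58  60  57  59  58  92 191 188 186 185
  136]
 [171 150 190 189 190 167  59  58  58  58  55  55  58 120 188 185 183 169
  127]
 [197 155 171 191 189 190 122  55  56  58  55
[... 308 characters left out ...]
  75  75  77  77  79  84 134 131 131 131 130
  132]
 [134 135 134 135 134 131  76  81  83  84  84  85  88 131 129 130 130 130
  131]
 [133 134 134 134 135 136 110  82  82  85  84  84 118 131 131 131 130 131
  132]
 [132 132 134 135 135 135 135 125  94  85 103 129 131 130 131 132 133 132
  132]
 [131 132 133 134 135 135 133 135 135 133 133 132 132 130 131 131 121 108
  107]
 [131 133 135 135 135 134 135 135 135 134 135 132 134 124 110 102 103 115
  132]
 [133 133 135 135 134 136 136 138 134 100  94 111 131 132 132 132 132 133
  133]
 [132 135 135 136 135 136 137 135 123  94  94 127 132 132 134 133 135 133
  120]
 [134 134 133 135 133 133 133 132 105 113 125 130 130 131 133 134 120  65
   53]]
```

Request:
servo_tool --pt "0.45 -0.1 -0.1 2.0 0 0 0" --pt "0.45 0 0 3 0 0 0" --pt "0.45 0 0 1.6 0 0 0" --pt "0.45 0 0 0.6 0 0 0" --pt "0.45 0 0 0 0 0 0" --pt "0 0 0 0 0 0 0" --pt "0 0 0 0 0 0 0" --pt "0 0 0 0 0 0 0" --pt "0 0 0 0 0 0 0" --pt "0 0 0 0 0 0 0" --pt "0 0 0 0 0 0 0"

```text
clock: 24.45
position: [308.0, 308.8, 69.1]
ee_rot: [0.992, -0.127, 0.001, -0.003]
contact_force: [-0.1, 0.1, 6.5]
gripper_width: 10.6
```

Request:
servo_tool --pt "0 0 0 -1 0 0 0" --pt "0 0 0 -2 0 0 0" --pt "0 0 0 -3 0 0 0" --pt "0 0 0 -3 0 0 0" --pt "0 0 0 -2.5 0 0 0" --pt "0 0 0 -0.8 0 0 0" --pt "0 0 0 0 0 0 0" --pt "0 0 0 0 0 0 0"

```text
clock: 25.25
position: [306.8, 306.8, 190.0]
ee_rot: [0.992, -0.128, -0.0, -0.001]
contact_force: [0.1, -0.6, -1.2]
gripper_width: 10.5
```

```bash
python3 - <<'E'
from h import *
s=read_state();p=s["position"];print(p.round(1))
plan([367,237,189],down(75.3),vmax=2.5)
E
```

```text
[306.8 306.8 190. ]
rows 4
[1.9, 1.31, 0.02, -0.02, 0.01, 0.01]
[1.9, 1.3, 0.03, -0.02, 0.01, 0.01]
[1.89, 1.31, 0.02, -0.02, 0.01, 0.01]
[1.9, 1.31, 0.02, -0.02, 0.01, 0.01]
```

Request:
servo_tool --pt "0 0.95 1.4 0 0 0 0" --pt "0 1.45 2.1 0 0 0 0" --pt "0 1.45 2.1 0 0 0 0" --pt "0 0 0 0 0 0 0" --pt "0 0 0 0 0 0 0"

```text
clock: 25.75
position: [330.4, 242.4, 190.0]
ee_rot: [0.992, -0.128, -0.0, -0.001]
contact_force: [1.0, 0.1, -0.2]
gripper_width: 10.6
```

```bash
python3 - <<'E'
from h import *
s=read_state();print(s["position"].round(1),s["joints"].round(2))
d=snap("wrist","w7.png")
import pickle;pickle.dump(d,open("d7.pkl","wb"))
p=s["position"];Q=R.from_quat(s["ee_rot"])
def P(x,y,h): return (proj(d,p+Q.apply([x,y,67-h]))*1.4).round(0)
for dx in (-3,0,3): print(dx,'captop',P(dx,0,92),'sh front',P(dx+18,0,40),'foot',P(dx+18,0,5),P(dx+13,0,0))
E
```

```text
[330.4 242.4 190. ] [ 1.03  0.06 -0.56 -0.   -0.94  0.28]
-3 captop [396. 473.] sh front [396. 330.] foot [397. 297.] [397. 304.]
0 captop [396. 463.] sh front [396. 322.] foot [397. 290.] [397. 297.]
3 captop [396. 453.] sh front [396. 314.] foot [397. 283.] [397. 291.]
```

View pics/w7.png

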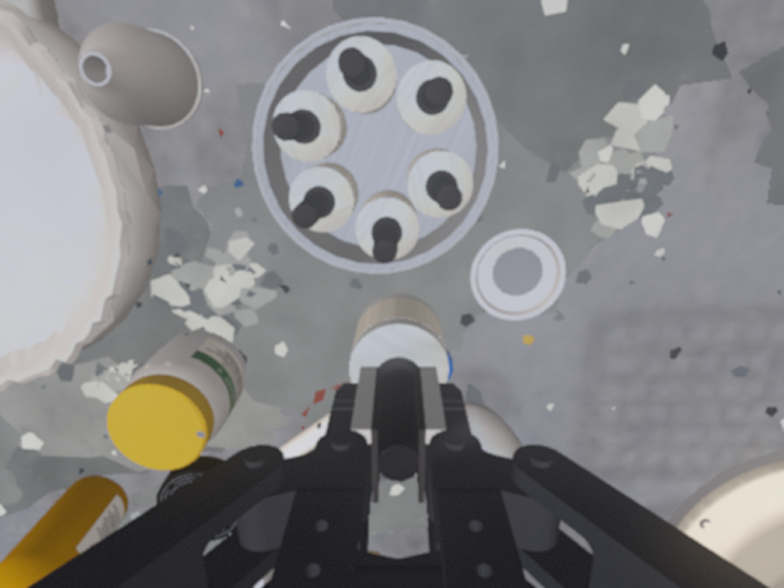

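```bash
python3 - <<'E'
from h import *
import pickle;d=pickle.load(open("d7.pkl","rb"))
g=cv2.cvtColor(d["image"],cv2.COLOR_RGB2GRAY)
f=lambda u,v:(u/1.4,v/1.4)
Q=[onplane(d,f(*q),48)[:2] for q in [(361,74),(432,97),(440,183),(387,228),(322,198),(308,125)]]
Q=np.array(Q);print(Q.round(1)); print('adj',[round(float(np.linalg.norm(Q[i]-Q[i-1])),1) for i in range(6)])
from scipy.optimize import minimize
m=minimize(lambda x:-np.min(np.linalg.norm(Q-x,axis=1)),Q.mean(0),method='Nelder-Mead'); print(m.x,-m.fun,np.linalg.norm(Q-m.x,axis=1).round(1),Q.mean(0))
plan([*m.x,190],down(75.3),vmax=2.5)
E
```

```text
[[437.9 233.1]
 [418.2 201. ]
 [375.1 206.9]
 [358.7 241. ]
 [383.7 270.9]
 [421.5 266.6]]
adj [37.3, 37.7, 43.5, 37.8, 38.9, 38.1]
[400.13802615 235.33325439] 37.83637122757426 [37.8 38.8 37.8 41.8 39.2 37.8] [399.19880803 236.58138807]
rows 3
[2.31, -0.34, 0.01, -0.04, 0.0, 0.01]
[2.31, -0.34, 0.01, -0.04, 0.0, 0.01]
[2.32, -0.33, 0.0, -0.04, 0.0, 0.01]
```

Request:
servo_tool --pt "0 1.7 -0.25 0 0 0 0" --pt "0 2.5 -0.37 0 0 0 0" --pt "0 1.8 -0.27 0 0 0 0" --pt "0 0.85 -0.13 0 0 0 0" --pt "0 0 0 0 0 0 0" --pt "0 0 0 0 0 0 0" --pt "0 0 0 0 0 0 0"

```text
clock: 26.5
position: [398.6, 236.3, 190.9]
ee_rot: [0.992, -0.127, 0.0, -0.002]
contact_force: [0.7, -0.3, -1.4]
gripper_width: 10.1
```

```bash
python3 - <<'E'
from h import *
s=read_state();print(s["position"].round(1),s["ee_rot"].round(4))
plan([399.5,235.8,128],down(75.3),n=1)
E
```

```text
[398.6 236.3 190.9] [ 9.919e-01 -1.269e-01  2.000e-04 -1.600e-03]
rows 1
[0.1, 0.04, 6.29, -0.18, 0.0, 0.12]
```

Request:
servo_tool --pt "0 0.1 0.04 1.5 -0.1 0 0" --pt "0 0 0 2.5 0 0 0" --pt "0 0 0 2 0 0 0" --pt "0 0 0 0.9 0 0 0" --pt "0 0 0 0 0 0 0" --pt "0 0 0 0 0 0 0" --pt "0 0 0 0 0 0 0"

```text
clock: 27.2
position: [400.8, 236.5, 123.1]
ee_rot: [0.992, -0.127, 0.001, -0.002]
contact_force: [-0.2, -0.1, -0.6]
gripper_width: 10.4
```

```bash
python3 - <<'E'
from h import *
print(read_state()["position"].round(1)); plan([399.5,235.8,112],down(75.3),n=1)
E
```

```text
[400.8 236.5 123.1]
rows 1
[-0.11, 0.1, 1.11, -0.22, -0.09, 0.1]
```

Request:
servo_tool --pt "0 -0.1 0.08 0.5 -0.2 0 0" --pt "0 0 0 0.5 0 0 0" --pt "0 0 0 0.3 0 0 0" --pt "0 0 0 0.2 0 0 0" --pt "0 0 0 0.2 0 0 0" --pt "0 0 0 0.2 0 0 0" --pt "0 0 0 0 0 0 0" --pt "0 0 0 0 0 0 0"

```text
clock: 28.0
position: [399.1, 235.3, 103.0]
ee_rot: [0.992, -0.127, 0.0, 0.001]
contact_force: [0.5, 0.5, -0.2]
gripper_width: 10.5
```

The foot is now below the neighbours' shoulders without contact. Continuing down.

Request:
servo_tool --pt "0 0 0 0.4 0 0 0" --pt "0 0 0 0.5 0 0 0" --pt "0 0 0 0.5 0 0 0" --pt "0 0 0 0.5 0 0 0" --pt "0 0 0 0.4 0 0 0" --pt "0 0 0 0.3 0 0 0" --pt "0 0 0 0 0 0 0" --pt "0 0 0 0 0 0 0"

```text
clock: 28.8
position: [399.1, 235.2, 77.0]
ee_rot: [0.992, -0.127, 0.0, 0.001]
contact_force: [-1.6, -0.6, -0.3]
gripper_width: 9.8
```

Request:
servo_tool --pt "0 0 0 0.15 0 0 0" --pt "0 0 0 0 0 0 0" --pt "0 0 0 0 0 0 0"

```text
clock: 29.1
position: [399.1, 235.2, 75.5]
ee_rot: [0.992, -0.127, 0.0, 0.001]
contact_force: [0.5, 0.0, -0.5]
gripper_width: 10.3
```

Request:
servo_tool --pt "0 0 0 0.15 0 0 0" --pt "0 0 0 0 0 0 0" --pt "0 0 0 0.1 0 0 0" --pt "0 0 0 0 0 0 0" --pt "0 0 0 0 0 0 0"

```text
clock: 29.6
position: [399.2, 235.2, 73.2]
ee_rot: [0.992, -0.127, 0.0, 0.001]
contact_force: [-0.1, -0.6, 3.0]
gripper_width: 10.4
```

Floor contact came at the expected height, so I'm releasing.

Request:
servo_tool --pt "0.25 0 0 0 0 0 0" --pt "0.25 0 0 0 0 0 0" --pt "0.25 0 0 0 0 0 0" --pt "0.25 0 0 -1.0 0 0 0" --pt "0.25 0 0 -2.5 0 0 0" --pt "0.25 0 0 -3 0 0 0" --pt "0.25 0 0 -3 0 0 0" --pt "0.25 -2 0 -3 0 0 0" --pt "0.25 -3 0 0 0 0 0" --pt "0.25 -2 0 0 0 0 0" --pt "0.25 0 0 0 0 0 0" --pt "0.25 0 0 0 0 0 0"

```text
clock: 30.8
position: [331.5, 253.3, 198.7]
ee_rot: [0.992, -0.127, 0.0, 0.0]
contact_force: [-0.2, 0.2, 0.2]
gripper_width: 21.7
```

```bash
python3 - <<'E'
from h import *
s=read_state();print(s["position"].round(1),s["contact_force"].round(1))
W=snap("wrist","w8.png");import pickle;pickle.dump(W,open("d8.pkl","wb"))
E
```

```text
[331.5 253.3 198.7] [-0.2  0.2  0.2]
```

View pics/w8.png

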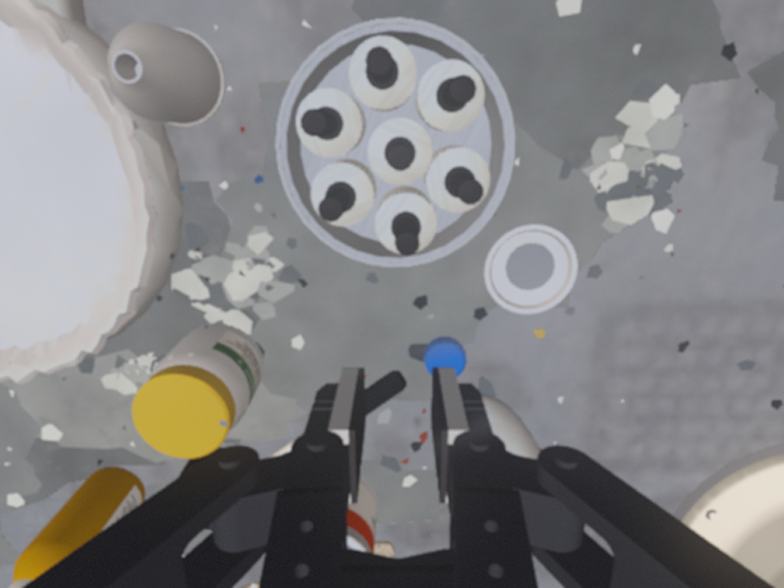

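The picture shows all seven bottles upright in the tub, with the middle one at (400,152). The gripper is clear, and the cup and the jar are standing in place.

```bash
python3 -c "
from bench import *
print(job_done())"
```

```text
the job is handed in; nothing more can be done
None
```

All four loose bottles are now in the tub with the three that were there: one in the middle and six round it. I handed the job in at about 31 s of the 72 s allowed.

**Last checks**
- **Bottles:** the final wrist picture shows all seven upright. I judged that by eye and did not measure the tilts. Each of the four that I placed showed floor contact before release.
- **Positions:** just before the middle bottle went in, the ring bottles measured about 37 to 41 mm from the tub's centre, inside the 44 mm limit. I did not remeasure after that.
- **Cup and jar:** both are still standing and were never touched, as far as I could see.
- **Robot:** the gripper was empty and clear, with contact force about 0 N.

**Disagreements**
- **Cameras:** the top and wrist cameras differed by 4 to 6 mm in x, so I placed bottles by the wrist camera.
- **Bottle 4:** it reached the floor about 6 mm lower than I had predicted from its position in the holder. I corrected for that on bottle 5.
- **Bottle 5:** it was pressed on the tub floor with 24 N for a moment. I backed off to 7 N before releasing it.

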